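Change printing blocks and poise the key block over the print

ROBOT

A 7-joint arm with a two-finger parallel gripper is mounted at the origin on the work surface. World frame = base frame: x ahead of the robot, y to its left, z up, the work surface at z = 0. Lengths are in m, angles in rad, forces in N, time in s.
With the tool pointing down it reaches from about 0.425 to 0.925 m from the base axis. Payload 6.8 kg.
Tool frame: the origin (TCP) lies between the finger pads; the fingertips stand 22 mm ahead of it and the grasp point (between the pads) lies 3 mm ahead of it; z points along the fingers, y is the direction in which the jaws open and shut (so a half turn about z gives the same grasp; the last joint's range is limited). The gripper opens to 85 mm and grips with 20 to 120 N. Pads are 22 mm wide; open, the fingers measure 114 mm over their backs; the gripper's body (76 mm by 85 mm) begins 54 mm behind the grasp point. The pads swing forward as they close: fully open they stand 13 mm farther back than shut.
Start: joints at [1.077, 0.477, 0.022, 1.555, -0.011, 1.109, -0.083], TCP at [0.254, -0.625, 0.253] pointing down, gripper open.
Joint ranges: [-2.96, 2.96], [-0.34, 2.1], [-1.41, 1.46], [0.24, 2.44], [-1.37, 4.51], [0.17, 1.92], [-2.96, 2.96]. Speed limits (rad/s): [2.39, 2.39, 3.14, 3.14, 3.14, 3.14, 3.14].

INTERFACE

Orientations are given as a unit quaternion [w, x, y, z].
In Python, from station import bot gives the robot as it stands. The module is installed in compiled form; this text tells all that it offers.
- The arm moves only by the tool drive_tool, never from a script. Its argument "series" is one flat list of numbers, 7 for each row, row after row: the opening, from -1 (shut) to 1 (fully open), then the shift along the tool's x, y, z in mm, then the turn, a rotation vector about the tool's x, y, z in rad. In form: [jaw, x, y, z, wx, wy, wz, jaw, x, y, z, wx, wy, wz, ...]. A call has 1 to 12 rows; each row shifts and turns the commanded pose from where the row before left it, along the tool's axes as they then stand; what a row does not reach is not made up. A row lasts 1/8 s, in which the tool goes at most 62.5 mm and 10.7 degrees, less where a joint would pass 70% of its speed; a pose out of reach is approached as far as the arm can. A call with a gripper value outside its range is refused whole. The fingers move at their own pace and stop on an object; "force" is the grip in N (left out, the last holds). Time passes only in rows, so rows that do not move let the fingers close. It gives the time, the measured TCP pose, the force and the opening at its end, in the units of the state.
- bot.get_obs(): the state, without advancing time (a new reading comes with each control period).
- bot.read_camera(name): name is "scene" or "top" or "wrist"; returns a dict with "pixels" (420x560x3 uint8, blue, green, red), "camera_matrix" (3x3 intrinsics, pixels), "rvec" (rotation vector, rad) and "tvec" (3), from world to camera coordinates, as OpenCV has them. Camera axes: x right, y down, z forward; pixel columns grow to the right and rows downward; lengths in m; the calibration is good to about 2 mm. A picture is of the moment at which its call begins. There is no depth.
- bot.hand_in(): hands the job in, once; it reports no verdict.
The state is a dict: "t": time; "q": joint angles; "joint_vel": joint speeds; "joint_torque": joint torques, N m; "eef_pos": TCP position; "tool_rot": TCP orientation; "contact_force": force on the tool from outside, world axes, zero at the start; "torque": the same for the moment, N m; "gripper_width": opening from 0.0 (shut) to 1.0 (fully open).
Only numpy, scipy, OpenCV 4.12 (cv2) and the standard library are available. Lean on these libraries where they do the work, as an engineer would, in place of code of your own. Each camera call takes 0.05 s, during which the arm holds its last target. There are 200 camera calls.

TASK

We are changing blocks on a two-block house print. Take the used flat plate that leans on the back stop of the registration board and stand it on its long edge in a free slot of the dowel drying rack, set down and not dropped; then lift the inked house-shaped block off the glass slab by its handle, carry it over the jars and hold it level about a centimetre above the house already printed on the sheet, lined up with it with the gable the same way round, so that I can check the register. The inked block must never touch the paper or its board, the jars, cup and tin stay where they are, and you finish while still holding the block there.

Things in the scene. Friction and masses are not known exactly. Their poses are not given: they have to be found in the camera images.
- plate: Used printing plate, lino on plywood: 10 mm thick (x), 120 mm long (y), 90 mm high (z), 70-140 g. Origin: middle of its lower edge face; z runs up the plate, x out of the printing face, away from the stop. It starts leaning about 0.24 rad towards the robot, back on the board's back stop, foot on the board; the upper 38 mm stand clear of the stop, to be pinched across the thickness from above.
- rack: Fixed wooden rack, base 160 (x) by 130 mm (y), top 12 mm above the table; two rows (y = -40, +40 mm) of six 10 mm dowels, 60 mm above the table. Plates stand on the base between dowels, thickness along x: slots 16 mm wide at x = -52, -26, 0, 26, 52 mm. +52 holds a fixed dry plate, 87 mm high; the rest are free (fingers are tight at 26). Origin: centre of underside, on the table.
- key: Inked wooden block, house outline from above: rectangle x -40 to 20, y -35 to 35 mm, and a gable with its point at x = 55 mm. 22 mm thick; on its back a handle bar 60 mm long (x -30 to 30), 18 mm thick (y -9 to 9), from 22 to 62 mm above the underside. 110-230 g, balanced under the handle. Origin: in the underside (inked face) below the handle's middle; z up. Lies face down on the slab.
- key_tip (a point): Point of the gable of the key block, in its underside, 55 mm from the block's origin along its x axis.
- jig: Fixed plywood registration board, 260 (x) by 200 mm (y), top 12 mm above the table. On its robot-side edge (x -130 to -118 mm) an upright back stop, 62 mm above the table; a 4 mm high metal strip at x -91 to -79 mm, a short one at the left edge. Beyond the strip lies the white sheet with a house printed on it in dark grey. Origin: centre of underside, on the table; z up.
- print (a point): Point on the paper (12.6 mm above the table) within the printed house, over which the key block's origin belongs; the printed house has the key block's outline. Axes are those of the board.
- print_tip (a point): Point of the printed house's gable on the paper, 55 mm from the print point along the board's x axis; the block's gable point belongs over it.
- slab: Fixed inking slab of glass, 200 (x) by 140 mm (y), 8 mm thick; the key block lies on its robot-side half. A fixed ink roller, up to 50 mm high, rests on it from x = +50 mm outwards. Origin: centre of underside, on the table.
- jar_tall: Glass jar with black lid, 62 mm diameter, 90 mm tall, beside the board; not to be disturbed. Origin: centre of its underside.
- cup: White open cup, 68 mm diameter at the rim, 85 mm tall, beside the board; not to be disturbed. Origin: centre of its underside.
- tin: Closed tin, 68 mm diameter, 75 mm tall, beside the board; not to be disturbed. Origin: centre of its underside.
- jar_short: Glass jar with white lid, 66 mm diameter, 70 mm tall, beside the board; not to be disturbed. Origin: centre of its underside.
Things that resemble listed ones, but are neither listed nor needed, are in the scene too. What is shaped like the rack but green or yellow is not meant.

How it is judged:
By the outcome, as a careful person would: the job done as asked, in the order asked, and still so for the second after the job is handed in, while the arm keeps its last pose, push and grip.
It also fails if it takes over 70 s, if anything falls off the work surface, if the arm or the gripper's body presses on something with over 40 N, if the wrist force passes 120 N, or if a joint passes its speed limit or range.

## Working session

There is one attempt and no reset: what is moved stays moved. The work goes in short steps, Python scripts to look and compute and a tool call to move; the robot and the scene stay as the last step left them, time stands still between calls to the robot, and variables do not carry over. Pictures are saved under pics/ and viewed, about 8 in all and at most 12, crops included, and the job is handed in when it is done.

Besides the shell and the picture viewer there is one more tool, called after ">>>" by a JSON object that holds its "method" and its "body", one argument or row to a line. drive_tool: Moves the arm, as the interface text tells. Its arguments: {"type":"object","properties":{"series":{"type":"array"},"force":{"type":"number"}},"required":["series"]}

```bash
mkdir -p pics
cat > h.py <<'E'
import numpy as np, cv2
from scipy.spatial.transform import Rotation as R
from station import bot
def cam(n,save=None):
    c=bot.read_camera(n)
    np.savez(f'{n}.npz',**{k:np.array(v) for k,v in c.items()})
    if save: cv2.imwrite('pics/'+save,c['pixels'])
    return c
def ld(n): return dict(np.load(f'{n}.npz'))
def ray(c,uv,z):
    Rm=cv2.Rodrigues(np.array(c['rvec'],float))[0];t=np.array(c['tvec'],float).ravel();K=np.array(c['camera_matrix'])
    o=-Rm.T@t; uv=np.atleast_2d(np.array(uv,float))
    d=(Rm.T@np.linalg.inv(K)@np.c_[uv,np.ones(len(uv))].T).T
    return o+d*((np.broadcast_to(z,len(uv))-o[2])/d[:,2])[:,None]
def proj(c,P):
    return cv2.projectPoints(np.array(P,float).reshape(-1,1,3),np.array(c['rvec'],float),np.array(c['tvec'],float),np.array(c['camera_matrix'],float),None)[0].reshape(-1,2)
def st():
    o=bot.get_obs();q=o['tool_rot'];r=R.from_quat([q[1],q[2],q[3],q[0]])
    return o,r
E
python3 - <<'E'
from h import *
for n in('top','scene','wrist'):
    c=cam(n,n+'1.png')
    Rm=cv2.Rodrigues(np.array(c['rvec'],float))[0];print(n,-Rm.T@np.array(c['tvec']).ravel(),Rm[2],c['camera_matrix'][0][0])
a=[ld(n)['pixels'] for n in('top','scene')]
o,r=st();print(o,r.as_matrix().round(3))
E
```

```text
top [0.3221619  0.11150137 1.57955203] [ 0.10234758 -0.0053886  -0.9947341 ] 546.4099411047548
scene [ 0.83620871 -0.48039857  0.94330734] [-0.31442004  0.52653363 -0.78987491] 382.3006750861484
wrist [ 0.32924829 -0.59440948  0.37192727] [-0.29405126 -0.11718436 -0.94857877] 376.64760027172645
{'t': 0.15, 'q': array([ 1.0768984 ,  0.47762843,  0.02236527,  1.55620861, -0.01151105,
        1.10933026, -0.0830895 ]), 'joint_vel': array([ 1.71995397e-04, -3.50216138e-03,  1.68323970e-03, -4.67590945e-03,
       -4.06806735e-04,  8.20413239e-05, -5.81513463e-04]), 'joint_torque': array([ 3.25342087e-03, -5.96925545e+01,  1.61072899e+00, -2.81487626e+01,
        1.27240940e-02,  6.58760488e-03, -3.23200410e-06]), 'eef_pos': array([ 0.25382765, -0.62499207,  0.25254385]), 'tool_rot': array([-6.98368875e-04,  9.81451688e-01,  1.91708270e-01, -1.87673882e-04]), 'contact_force': array([-0.81903053, -0.01537603, -0.15611855]), 'torque': array([ 0.01034335, -0.00745486, -0.05773074]), 'gripper_width': 0.9986642418741609} [[ 0.926  0.376 -0.001]
 [ 0.376 -0.926  0.001]
 [-0.    -0.001 -1.   ]]
```

View pics/top1.png

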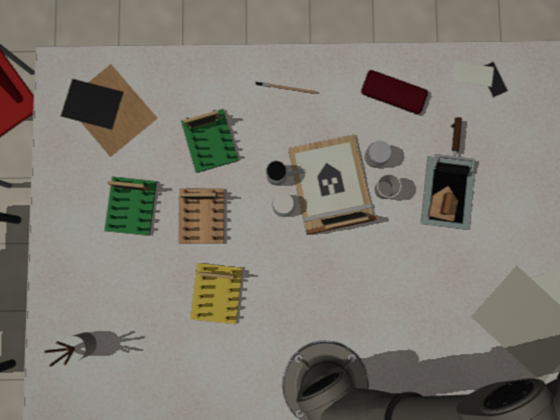

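View pics/scene1.png

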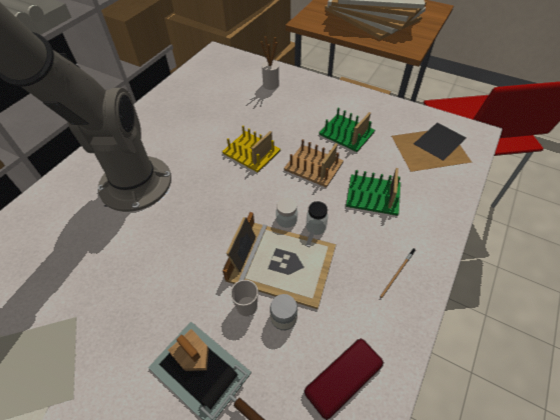

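Candidates for the rack: green (210,140), green (131,206), yellow (217,294), plain wood (203,216) in the top view. I choose wood. The plate leans at (338,222) and the key is on the slab at (447,203). The flat dark sheet at (92,105) and the red box (395,90) are look-alikes and not needed.

Run:
```python
from h import *
im=ld('top')['pixels']
def cr(u,v,w,h,s): return cv2.resize(im[v:v+h,u:u+w],None,fx=s,fy=s,interpolation=cv2.INTER_CUBIC)
A=cr(285,130,100,110,4) #400x440
B=cr(172,180,64,70,4)   #256x280
C=cr(415,145,64,90,4)   #256x360
out=np.zeros((600,800,3),np.uint8)
out[:440,:400]=A; out[:280,400:656]=B; out[:0]=0
out[240:600,544:800]=C; out[:240,400:656]=B[:240]
cv2.imwrite('pics/crop1.png',cv2.convertScaleAbs(out,alpha=1.4))
```

```text
(no output)
```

View pics/crop1.png

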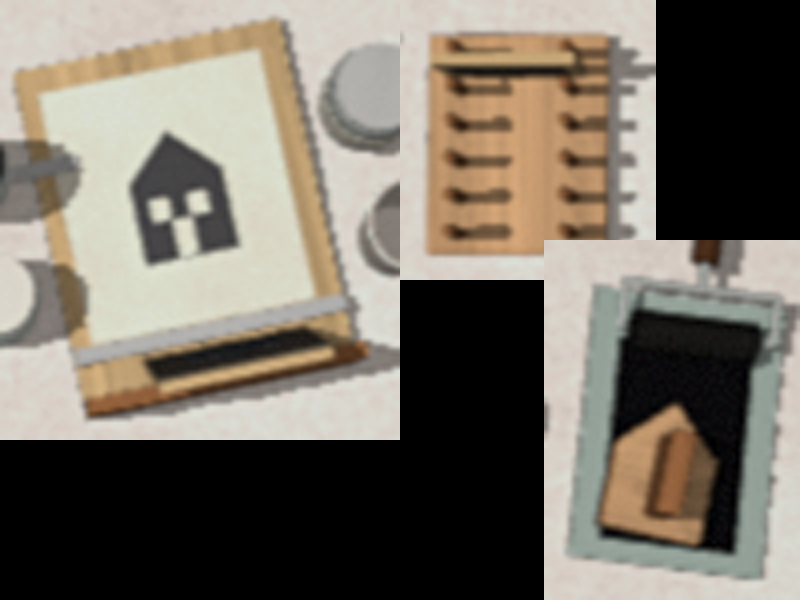

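```bash
cat > m.py <<'E'
from h import *
c=ld('top')
def full(p,o,s=4): return (np.array(p,float)+.5)/s-.5+np.array(o)
def fit(L,W):
    L=np.array(L,float);W=np.array(W)[:,:2];lm=L.mean(0);wm=W.mean(0)
    a=(L-lm)@np.array([1,1j]);b=(W-wm)@np.array([1,1j]);th=np.angle((a.conj()*b).sum())
    Rm=np.array([[np.cos(th),-np.sin(th)],[np.sin(th),np.cos(th)]]);t=wm-Rm@lm
    return t,th,np.linalg.norm(W-(L@Rm.T+t),axis=1)
E
python3 - <<'E'
from m import *
H=[(.055,0),(.02,.035),(-.04,.035),(-.04,-.035),(.02,-.035)]
def show(n,f): print(n,f[0].round(4),round(f[1],4),'res mm',(f[2]*1e3).round(1))
o=(285,130)
show('print',fit(H,ray(c,full([(167,132),(130,187),(148,266),(239,246),(220,170)],o),.0126)))
show('jig',fit([(.13,.1),(.13,-.1),(-.079,.1),(-.079,-.1)],ray(c,full([(15,73),(281,18),(72,349),(352,296)],o),[.012,.012,.016,.016])))
w=ray(c,full([(160,390),(335,350)],o),.099);print('plate top ',w.round(4),'len',np.linalg.norm(w[1]-w[0]))
o=(415-136,145-60)
show('key',fit(H,ray(c,full([(679,403),(613,443),(601,523),(698,545),(718,460)],o),.030)))
show('handle',fit([(.03,.009),(.03,-.009),(-.03,-.009),(-.03,.009)],ray(c,full([(668,428),(696,433),(676,517),(648,512)],o),.070)))
o=(172-100,180)
show('rack',fit([(.08,.065),(.08,-.065),(-.08,.065)],ray(c,full([(428,36),(606,36),(427,254)],o),.012)))
w=ray(c,full([(436,60),(578,58)],o),.099);print('dry top',w.round(4))
# dowel tops
w=ray(c,full([(452,90),(452,125),(452,160),(452,196),(452,231),(567,90),(567,125),(567,160),(567,196),(567,231)],o),.060);print(w.round(3))
for n,u,v,z in(('jt',276,171,.09),('cup',388,186,.085),('tin',379,152,.075),('js',284,205,.07)): print(n,ray(c,(u,v),z).round(3))
E
```

```text
print [ 0.5748 -0.0265] 0.1941 res mm [1.3 0.9 1.7 1.8 2.7]
jig [ 0.5651 -0.0304] 0.1947 res mm [0.4 1.3 2.8 4. ]
plate top  [[ 0.4333 -0.0016  0.099 ]
 [ 0.4592 -0.1213  0.099 ]] len 0.12247065757179126
key [ 0.4999 -0.3492] -0.2318 res mm [2.7 4.1 1.  1.  3.2]
handle [ 0.4997 -0.3451] -0.2653 res mm [0.7 1.6 0.6 1.6]
rack [0.4766 0.3476] -0.0034 res mm [0.4 1.9 2.2]
dry top [[0.5268 0.39   0.099 ]
 [0.5271 0.2931 0.099 ]]
[[0.511 0.386 0.06 ]
 [0.486 0.386 0.06 ]
 [0.462 0.386 0.06 ]
 [0.437 0.385 0.06 ]
 [0.412 0.385 0.06 ]
 [0.51  0.306 0.06 ]
 [0.485 0.306 0.06 ]
 [0.461 0.305 0.06 ]
 [0.436 0.305 0.06 ]
 [0.411 0.305 0.06 ]]
jt [[0.591 0.129 0.09 ]]
cup [[ 0.546 -0.18   0.085]]
tin [[ 0.644 -0.16   0.075]]
js [[0.498 0.108 0.07 ]]
```

```bash
cat > p.py <<'E'
from h import *
def tool(yaw_y,tilt=0,ax=(0,0,1)):
    """tool down, tool y at world angle yaw_y; then tilted about world axis"""
    y=np.array([np.cos(yaw_y),np.sin(yaw_y),0]);z=np.array([0,0,-1.]);x=np.cross(y,z)
    return R.from_rotvec(tilt*np.array(ax,float))*R.from_matrix(np.c_[x,y,z])
def plan(pt,Rt,n=None,jaw=1,start=None):
    if start is None: o,r=st();p=np.array(o['eef_pos'])
    else: p,r=start
    d=(r.inv()*Rt).as_rotvec();D=np.array(pt)-p
    n=n or int(np.ceil(max(np.linalg.norm(D)/.05,np.linalg.norm(d)/.17,1)))
    rows=[];p0,r0=p,r
    for i in range(1,n+1):
        tp=p0+D*i/n;tr=r0*R.from_rotvec(d*i/n)
        s=np.round(r.inv().apply(tp-p)*1e3,1);w=np.round((r.inv()*tr).as_rotvec(),3)
        p=p+r.apply(s/1e3);r=r*R.from_rotvec(w);rows+=[jaw,*s.tolist(),*w.tolist()]
    print(n,'rows; end err mm',((p-pt)*1e3).round(1));print(rows);return p,r
E
python3 - <<'E'
from p import *
plan([.45,-.06,.25],tool(.2),12)
E
```

```text
12 rows; end err mm [-0.  0.  0.]
[1, 32.9, -37.5, 0.3, -0.0, -0.0, -0.115, 1, 36.9, -33.4, 0.2, -0.0, -0.0, -0.116, 1, 40.6, -29.0, 0.3, -0.0, -0.0, -0.115, 1, 43.6, -24.1, 0.3, -0.0, -0.0, -0.116, 1, 46.1, -18.9, 0.2, -0.0, -0.0, -0.115, 1, 48.0, -13.4, 0.3, -0.0, -0.001, -0.115, 1, 49.2, -7.9, 0.2, -0.001, 0.0, -0.116, 1, 49.8, -2.2, 0.2, 0.0, 0.0, -0.115, 1, 49.7, 3.6, 0.2, 0.0, 0.0, -0.116, 1, 49.0, 9.4, 0.2, -0.0, 0.0, -0.115, 1, 47.5, 14.8, 0.2, -0.0, 0.0, -0.116, 1, 45.6, 20.3, 0.2, -0.0, -0.0, -0.115]
```

>>> {"method": "drive_tool", "body": {
  "series": [1, 33, -37.5, 0, 0, 0, -0.115, 1, 37, -33.5, 0, 0, 0, -0.116, 1, 40.5, -29, 0, 0, 0, -0.115, 1, 43.5, -24, 0, 0, 0, -0.116, 1, 46, -19, 0, 0, 0, -0.115, 1, 48, -13.5, 0, 0, 0, -0.115, 1, 49, -8, 0, 0, 0, -0.116, 1, 50, -2, 0, 0, 0, -0.115, 1, 49.5, 3.5, 0, 0, 0, -0.116, 1, 49, 9.5, 0, 0, 0, -0.115, 1, 47.5, 15, 0, 0, 0, -0.116, 1, 45.5, 20.5, 0, 0, 0, -0.115]
}}

```text
t: 1.65
eef_pos: [0.4506, -0.0592, 0.2534]
tool_rot: [0.0, 0.632, 0.775, -0.0]
contact_force: [-0.0, 0.0, 0.1]
gripper_width: 0.999
```

Run:
```python
from h import *
o,r=st();print(o['eef_pos'],r.as_matrix().round(3),o['q'],o['t'])
c=cam('wrist');im=cv2.resize(c['pixels'],(800,600),interpolation=cv2.INTER_CUBIC);cv2.imwrite('pics/w2.png',cv2.convertScaleAbs(im,alpha=1.3))
```

```text
[ 0.45061262 -0.05917608  0.25336612] [[-0.202  0.979  0.   ]
 [ 0.979  0.202 -0.   ]
 [-0.     0.    -1.   ]] [ 0.50133834  0.15256769 -0.55221842  2.02970233  0.09628574  0.98362587
  0.10439069] 1.65
```

View pics/w2.png

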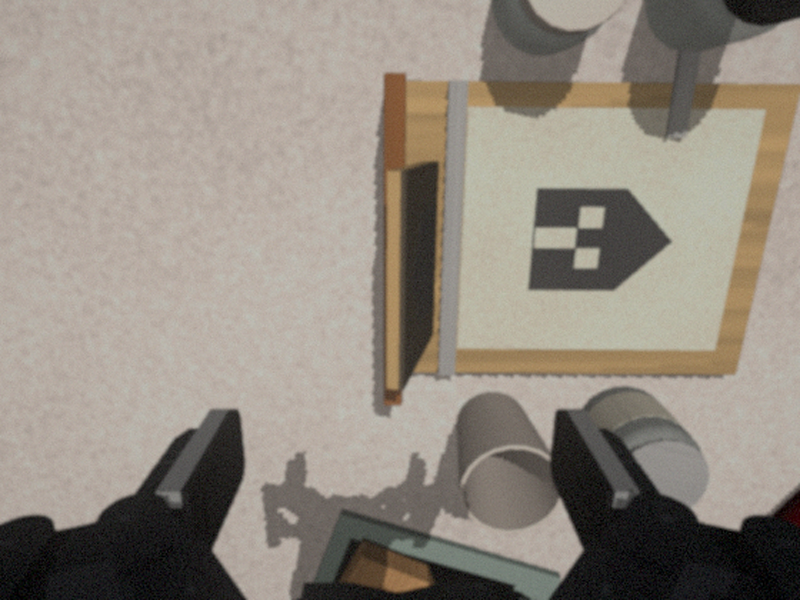

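The wrist view shows the plate's top edge as a light strip from (394,170) to (393,391), the stop behind it at (395,100), and the printed house with its gable at (671,241).

Run:
```python
from m import *
c=ld('wrist')
f=lambda p:(np.array(p,float)+.5)*.7-.5
H=[(.055,0),(.02,.035),(-.04,.035),(-.04,-.035),(.02,-.035)]
t=fit(H,ray(c,f([(671,241),(628,189),(537,189),(529,290),(614,290)]),.0126));print(t)
t=fit([(-.13,.1),(-.118,.1)],ray(c,f([(385,73),(405,74)]),.062));print('stop',t)
t=fit([(.13,-.1),(-.079,-.1),(.13,.1)],ray(c,f([(736,375),(454,376),(800,86)]),[.012,.016,.012]));print('jig',t)
w=ray(c,f([(387,170),(402,170),(386,391),(401,391)]),.0995);print(w.round(4),w.mean(0),np.linalg.norm(w[0]-w[2]),np.linalg.norm(w[0]-w[1]))
e=w[0]+w[1]-w[2]-w[3];print('yaw',np.arctan2(-e[0],e[1]))
```

```text
(array([ 0.57796774, -0.02490323]), np.float64(0.20257568467822848), array([0.00088243, 0.00036459, 0.00046408, 0.00055344, 0.00033829]))
stop (array([ 0.56571079, -0.03268527]), np.float64(0.1573017774798151), array([0.00067229, 0.00067229]))
jig (array([ 0.56726932, -0.02745228]), np.float64(0.19734847025019667), array([0.00071517, 0.00074077, 0.00143399]))
[[ 4.333e-01 -3.000e-04  9.950e-02]
 [ 4.405e-01  1.200e-03  9.950e-02]
 [ 4.565e-01 -1.195e-01  9.950e-02]
 [ 4.649e-01 -1.178e-01  9.950e-02]] [ 0.44881169 -0.05910062  0.0995    ] 0.12145798789493938 0.007407861196395659
yaw 0.19706137868109008
```

Run:
```python
from p import *
yaw=.198;top=np.array([.4488,-.0591,.0995]);ax=(-np.sin(yaw),np.cos(yaw),0)
T=tool(yaw,-.24,ax);pz=-T.as_matrix()[:,2];print(pz)
s=plan(top+.06*pz,T,4); plan(top-.005*pz,T,3,start=s)
```

```text
[-0.23305838 -0.0467582   0.97133797]
4 rows; end err mm [ 0.  0. -0.]
[1, -1.5, -5.0, 24.0, -0.059, -0.001, 0.004, 1, -1.5, -6.4, 23.7, -0.059, -0.001, 0.005, 1, -1.4, -7.7, 23.3, -0.059, -0.002, 0.004, 1, -1.5, -9.1, 22.8, -0.06, -0.001, 0.004]
3 rows; end err mm [ 0.  0. -0.]
[1, -0.0, -0.0, 21.7, 0.0, 0.0, 0.0, 1, -0.0, -0.0, 21.6, 0.0, 0.0, 0.0, 1, -0.0, -0.0, 21.7, 0.0, 0.0, 0.001]
```

>>> {"method": "drive_tool", "body": {
  "series": [1, -1.5, -5, 24, -0.06, 0, 0.004, 1, -1.5, -6.4, 23.7, -0.06, 0, 0.004, 1, -1.5, -7.7, 23.3, -0.06, 0, 0.004, 1, -1.5, -9.1, 22.8, -0.06, 0, 0.004, 1, 0, 0, 0, 0, 0, 0]
}}

```text
t: 2.33
eef_pos: [0.4294, -0.0707, 0.1554]
tool_rot: [0.074, 0.635, 0.763, 0.091]
contact_force: [-0.1, 0.2, 0.1]
gripper_width: 1.0
```

Run:
```python
from p import *
yaw=.198;top=np.array([.4488,-.0591,.0995]);ax=(-np.sin(yaw),np.cos(yaw),0)
T=tool(yaw,-.24,ax);pz=-T.as_matrix()[:,2]
o,r=st();print(T.inv().apply(o['eef_pos']-(top+.06*pz))*1e3,(T.inv()*r).as_rotvec(),o['q'])
plan(top-.005*pz,T,3)
```

```text
[-7.58865677 -7.39046945  0.60846014] [ 0.00528444 -0.00031891  0.0154609 ] [ 0.56681284  0.17376892 -0.54101542  2.31174611  0.07764673  0.4530889
  0.1592692 ]
3 rows; end err mm [-0.  0. -0.]
[1, 2.6, 2.5, 21.4, -0.002, 0.0, -0.005, 1, 2.5, 2.5, 21.5, -0.002, 0.0, -0.005, 1, 2.6, 2.5, 21.5, -0.001, 0.0, -0.005]
```

>>> {"method": "drive_tool", "body": {
  "series": [1, 4, 4, 20, -0.005, 0, -0.015, 1, 4, 3.5, 22, 0, 0, 0, 1, 0, 0, 22, 0, 0, 0, 1, 0, 0, 0, 0, 0, 0, 1, 0, 0, 0, 0, 0, 0]
}}

```text
t: 2.95
eef_pos: [0.4539, -0.0581, 0.0979]
tool_rot: [0.079, 0.629, 0.768, 0.094]
contact_force: [-0.5, 0.4, -0.6]
gripper_width: 1.002
```

Run:
```python
from p import *
yaw=.198;top=np.array([.4488,-.0591,.0995]);ax=(-np.sin(yaw),np.cos(yaw),0)
T=tool(yaw,-.24,ax);pz=-T.as_matrix()[:,2]
o,r=st();print(T.inv().apply(o['eef_pos']-(top-.005*pz))*1e3,(T.inv()*r).as_rotvec(),o['q'])
c=cam('wrist');im=cv2.resize(c['pixels'],(800,600),interpolation=cv2.INTER_CUBIC);cv2.imwrite('pics/w3.png',cv2.convertScaleAbs(im,alpha=1.3))
```

```text
[-0.01510337  4.69096063 -2.18067983] [-0.00589109 -0.00201615 -0.00131727] [ 0.40390105  0.31505546 -0.42707749  2.32379279  0.27630391  0.29770095
 -0.04471882]
```

View pics/w3.png

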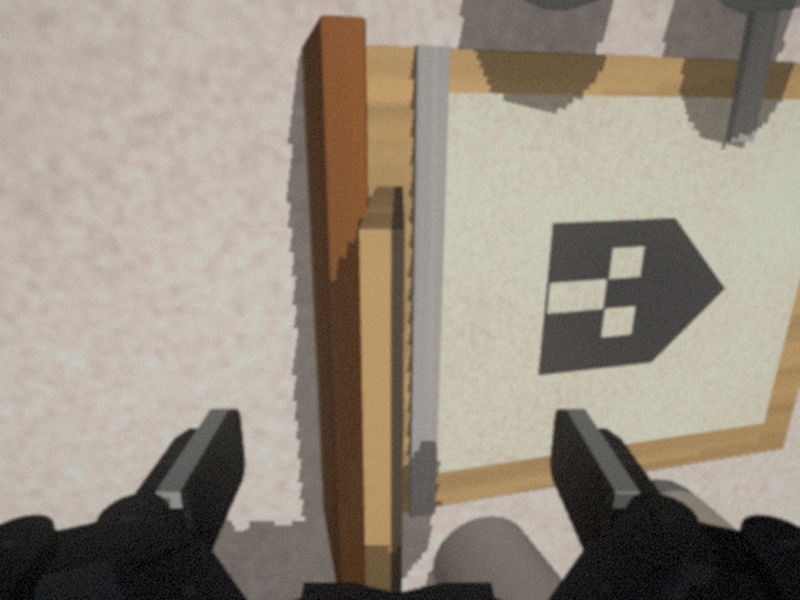

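>>> {"method": "drive_tool", "body": {
  "series": [1, 0, -4.5, 2, 0.005, 0, 0, 1, 0, 0, 0, 0, 0, 0, -1, 0, 0, 0, 0, 0, 0, -1, 0, 0, 0, 0, 0, 0, -1, 0, 0, 0, 0, 0, 0, -1, 0, 0, 0, 0, 0, 0, -1, 0, 0, 0, 0, 0, 0, -1, 0, 0, 0, 0, 0, 0],
  "force": 40
}}

```text
t: 4.0
eef_pos: [0.4508, -0.0586, 0.0945]
tool_rot: [0.078, 0.629, 0.768, 0.093]
contact_force: [4.4, 1.0, 0.9]
gripper_width: 0.111
```

Run:
```python
from p import *
yaw=.198;top=np.array([.4488,-.0591,.0995]);ax=(-np.sin(yaw),np.cos(yaw),0)
T=tool(yaw,-.24,ax);pz=-T.as_matrix()[:,2]
o,r=st();print(T.inv().apply(o['eef_pos']-(top-.005*pz))*1e3,(T.inv()*r).as_rotvec(),o['gripper_width'],o['contact_force'])
```

```text
[0.0701144  0.79224458 0.36510567] [-0.00308219 -0.00164964 -0.00116258] 0.1106497458148044 [4.39154977 1.03230035 0.8929044 ]
```

>>> {"method": "drive_tool", "body": {
  "series": [-1, 0, 2.5, -10, 0, 0, 0, -1, 0, 8, -30, 0, 0, 0, -1, 0, 10, -38, 0, 0, 0, -1, 0, 10, -40, 0, 0, 0, -1, 0, 10, -40, 0, 0, 0, -1, 0, 0, 0, 0, 0, 0, -1, 0, 0, 0, 0, 0, 0]
}}

```text
t: 4.88
eef_pos: [0.4493, -0.0585, 0.2558]
tool_rot: [0.075, 0.629, 0.768, 0.091]
contact_force: [-0.3, -0.3, -0.8]
gripper_width: 0.105
```

Run:
```python
from p import *
o,r=st();print(o['q'],o['gripper_width'])
s=plan([.455,.10,.262],tool(.1),4,jaw=-1)
s=plan([.449,.346,.262],tool(0),6,jaw=-1,start=s)
```

```text
[ 0.64057892  0.03315056 -0.61336355  2.16678548 -0.04995491  0.71686988
  0.26207273] 0.10529588596743505
4 rows; end err mm [ 0. -0. -0.]
[-1, 38.6, 9.3, 0.6, 0.059, -0.003, 0.025, -1, 38.7, 8.4, -0.0, 0.06, -0.002, 0.024, -1, 39.0, 7.4, -0.6, 0.059, -0.003, 0.025, -1, 39.1, 6.4, -1.1, 0.059, -0.002, 0.024]
6 rows; end err mm [-0.  0. -0.]
[-1, 40.9, 3.1, 0.0, 0.0, -0.0, 0.017, -1, 41.0, 2.4, 0.0, 0.0, -0.0, 0.016, -1, 40.9, 1.7, 0.0, 0.0, -0.0, 0.017, -1, 41.0, 1.1, 0.0, 0.0, -0.0, 0.017, -1, 41.1, 0.3, 0.1, -0.0, -0.0, 0.016, -1, 41.0, -0.3, -0.0, -0.0, -0.0, 0.017]
```

>>> {"method": "drive_tool", "body": {
  "series": [-1, 38.5, 9.5, 0, 0.059, -0.003, 0.025, -1, 38.5, 8.5, 0, 0.06, -0.002, 0.024, -1, 39, 7.5, -0.5, 0.059, -0.003, 0.025, -1, 39, 6.5, -1, 0.059, -0.002, 0.024, -1, 41, 3, 0, 0, 0, 0.017, -1, 41, 2.5, 0, 0, 0, 0.016, -1, 41, 1.5, 0, 0, 0, 0.017, -1, 41, 1, 0, 0, 0, 0.017, -1, 41, 0.5, 0, 0, 0, 0.016, -1, 41, 0, 0, 0, 0, 0.017, -1, 0, 0, 0, 0, 0, 0, -1, 0, 0, 0, 0, 0, 0]
}}

```text
t: 6.38
eef_pos: [0.4503, 0.3448, 0.2619]
tool_rot: [0.001, 0.707, 0.707, -0.001]
contact_force: [0.6, -0.9, -0.9]
gripper_width: 0.11
```

Run:
```python
from p import *
o,r=st();print(o['eef_pos'],r.as_matrix().round(3),o['gripper_width'])
c=cam('wrist');im=cv2.resize(c['pixels'],(800,600),interpolation=cv2.INTER_CUBIC);cv2.imwrite('pics/w4.png',cv2.convertScaleAbs(im,alpha=1.3))
```

```text
[0.4503216  0.34480645 0.26186065] [[-0.001  1.     0.   ]
 [ 1.     0.001 -0.002]
 [-0.002 -0.    -1.   ]] 0.11002253272040495
```

View pics/w4.png

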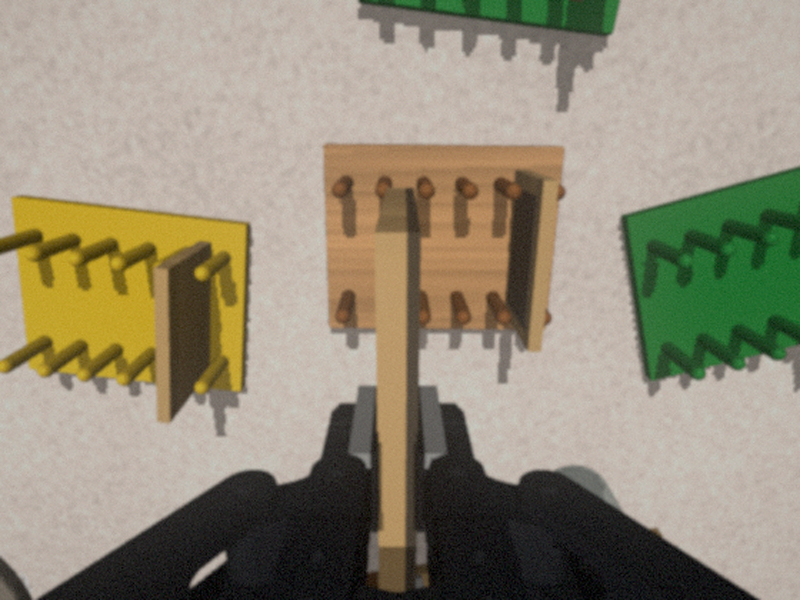

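The wood rack's base corners are at (324,145), (563,146) and (331,329). The dry plate is at +x (image right), the other slots are empty, and the plate is held vertical.

Run:
```python
from m import *
c=ld('wrist')
f=lambda p:(np.array(p,float)+.5)*.7-.5
t,th,res=fit([(-.08,.065),(.08,.065),(-.08,-.065),(.08,.065)],ray(c,f([(324,145),(563,146),(331,329),(563,146)]),.012));print(t,th,res)
Rm=np.array([[np.cos(th),-np.sin(th)],[np.sin(th),np.cos(th)]])
im=cv2.convertScaleAbs(cv2.resize(c['pixels'],(1120,840),interpolation=cv2.INTER_CUBIC),alpha=1.3)
for z,col in((.012,(255,0,0)),(.06,(0,255,0))):
  for x in(-.065,-.039,-.013,.013,.039,.065):
    for y in(-.04,.04):
      P=Rm@[x,y]+t;u=proj(c,[*P,z])[0];cv2.circle(im,tuple(int(v) for v in (u+.5)*2-.5),2,col,-1)
cv2.imwrite('pics/w4b.png',im[180:500,420:820])
cv2.imwrite('pics/w4b.png',cv2.resize(im[180:500,420:820],None,fx=1.8,fy=1.8))
print(Rm@[-.026,0]+t,Rm@[0,0]+t)
```

```text
[0.48060339 0.34929227] 0.0006273045609795727 [0.00148874 0.00133061 0.00124346 0.00133061]
[0.45460339 0.34927596] [0.48060339 0.34929227]
```

View pics/w4b.png

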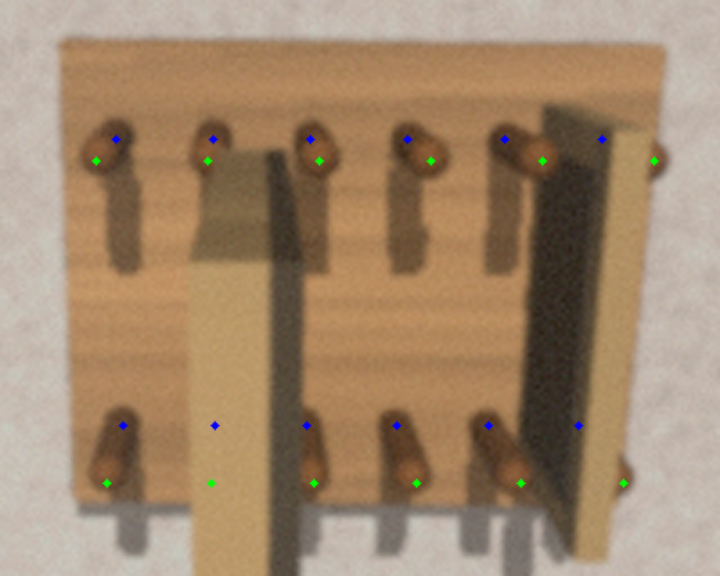

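Run:
```python
from m import *
c=ld('wrist');o,r=st();p=o['eef_pos']
print('cam',-cv2.Rodrigues(c['rvec'])[0].T@c['tvec'].ravel(),p)
for x in(-.06,.06):
  for zz in(-.0055,.0845):
    for y in(-.005,.005):
      u=proj(c,[p+r.apply([x,y,zz])])[0]; print(x,y,zz,(((u+.5)*2-.5)-[420,180])*1.8)
```

```text
cam [0.45014644 0.42655399 0.38122399] [0.45076897 0.34436436 0.26225101]
-0.06 -0.005 -0.0055 [ 205.10908496 1324.51276963]
-0.06 0.005 -0.0055 [ 293.90939525 1324.64609887]
-0.06 -0.005 0.0845 [219.90623761 847.96706505]
-0.06 0.005 0.0845 [276.86027163 848.04570581]
0.06 -0.005 -0.0055 [193.37415192 269.25676665]
0.06 0.005 -0.0055 [311.54651891 269.40262041]
0.06 -0.005 0.0845 [215.98406784 152.5474628 ]
0.06 0.005 0.0845 [283.73928033 152.62908658]
```

>>> {"method": "drive_tool", "body": {
  "series": [-1, 3, 3.5, 27, 0, 0, 0, -1, 0, 0, 40, 0, 0, 0, -1, 0, 0, 35, 0, 0, 0, -1, 0, 0, 4, 0, 0, 0, -1, 0, 0, 0, 0, 0, 0, -1, 0, 0, 0, 0, 0, 0]
}}

```text
t: 7.18
eef_pos: [0.4556, 0.3495, 0.1594]
tool_rot: [0.001, 0.707, 0.707, 0.002]
contact_force: [-0.0, -0.5, -1.0]
gripper_width: 0.111
```

Run:
```python
from m import *
o,r=st();p=o['eef_pos'];print(p,r.as_matrix().round(3),o['gripper_width'],o['contact_force'])
c=cam('wrist')
for x in(.06,):
  for zz in(-.0055,.0845):
    for y in(-.005,.005):
      u=proj(c,[p+r.apply([x,y,zz])])[0]; print(y,zz,((u+.5)*4-.5)-[760,200])
im=cv2.convertScaleAbs(cv2.resize(c['pixels'],None,fx=4,fy=4,interpolation=cv2.INTER_CUBIC),alpha=1.3)
cv2.imwrite('pics/w5.png',im[200:800,760:1560])
```

```text
[0.45560891 0.34951849 0.15937999] [[ 0.     1.     0.005]
 [ 1.    -0.     0.002]
 [ 0.002  0.005 -1.   ]] 0.11056559150617716 [-0.04499937 -0.53335025 -0.96258376]
-0.005 -0.0055 [288.57678943 452.8417254 ]
0.005 -0.0055 [419.62955539 452.82265073]
-0.005 0.0845 [315.9959677  326.31039925]
0.005 0.0845 [391.1958894  326.29984868]
```

View pics/w5.png

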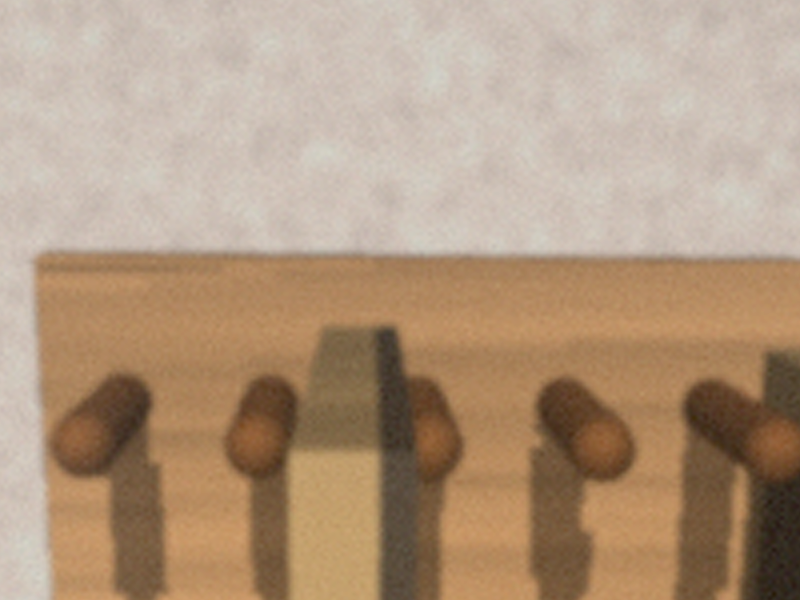

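>>> {"method": "drive_tool", "body": {
  "series": [-1, 0, -2.1, 0, 0, 0, 0, -1, 0, 0, 10, 0, 0, 0, -1, 0, 0, 15, 0, 0, 0, -1, 0, 0, 15, 0, 0, 0, -1, 0, 0, 12, 0, 0, 0, -1, 0, 0, 6, 0, 0, 0, -1, 0, 0, 0, 0, 0, 0, -1, 0, 0, 0, 0, 0, 0]
}}

```text
t: 8.22
eef_pos: [0.4531, 0.3494, 0.1001]
tool_rot: [0.001, 0.707, 0.707, 0.002]
contact_force: [-0.0, 1.3, -0.3]
gripper_width: 0.11
```

>>> {"method": "drive_tool", "body": {
  "series": [-1, 0, 0, 1, 0, 0, 0, -1, 0, 0, 1, 0, 0, 0, -1, 0, 0, 0.5, 0, 0, 0, -1, 0, 0, 0, 0, 0, 0]
}}

```text
t: 8.72
eef_pos: [0.4529, 0.3491, 0.0972]
tool_rot: [0.001, 0.707, 0.707, 0.001]
contact_force: [0.2, 0.6, -0.4]
gripper_width: 0.11
```

>>> {"method": "drive_tool", "body": {
  "series": [-1, 0, 0, 0.7, 0, 0, 0, -1, 0, 0, 0, 0, 0, 0, -1, 0, 0, 0, 0, 0, 0]
}}

```text
t: 9.1
eef_pos: [0.4529, 0.3491, 0.0965]
tool_rot: [0.001, 0.707, 0.707, 0.001]
contact_force: [-0.4, -0.2, -0.9]
gripper_width: 0.108
```

>>> {"method": "drive_tool", "body": {
  "series": [-1, 0, 0, 0.7, 0, 0, 0, -1, 0, 0, 0, 0, 0, 0, -1, 0, 0, 0, 0, 0, 0]
}}

```text
t: 9.48
eef_pos: [0.453, 0.3492, 0.096]
tool_rot: [0.001, 0.707, 0.707, 0.001]
contact_force: [0.3, 0.3, 1.3]
gripper_width: 0.11
```

>>> {"method": "drive_tool", "body": {
  "series": [-1, 0, 0, 0.6, 0, 0, 0, -1, 0, 0, 0, 0, 0, 0, -1, 0, 0, 0, 0, 0, 0]
}}

```text
t: 9.85
eef_pos: [0.4531, 0.3493, 0.0959]
tool_rot: [0.001, 0.707, 0.707, 0.002]
contact_force: [-0.6, -1.0, 6.5]
gripper_width: 0.11
```

>>> {"method": "drive_tool", "body": {
  "series": [-0.5, 0, 0, 0, 0, 0, 0, -0.1, 0, 0, 0, 0, 0, 0, -0.1, 0, 0, 0, 0, 0, 0, -0.1, 0, 0, 0, 0, 0, 0, -0.1, 0, 0, -10, 0, 0, 0, -0.1, 0, 0, -30, 0, 0, 0, -0.1, 0, 0, -40, 0, 0, 0, -0.1, 0, 0, -40, 0, 0, 0, -0.1, 0, 0, -40, 0, 0, 0, -0.1, 0, 0, 0, 0, 0, 0, -0.1, 0, 0, 0, 0, 0, 0]
}}

```text
t: 11.22
eef_pos: [0.4522, 0.3486, 0.2551]
tool_rot: [0.001, 0.707, 0.707, 0.001]
contact_force: [-0.4, -0.8, 0.2]
gripper_width: 0.45
```

Run:
```python
from m import *
from p import *
o,r=st();print(o['eef_pos'],o['gripper_width'],o['q'])
c=cam('wrist')
b=ld('wrist')['pixels'];im=cv2.convertScaleAbs(cv2.resize(b,(800,600)),alpha=1.3)
cv2.imwrite('pics/w6.png',im[50:450,150:650])
# path to above key: handle centre approx (.50,-.346)
s=plan([.48,.1,.26],tool(-.5),6)
s=plan([.48,-.15,.26],tool(-1.2),6,start=s)
s=plan([.5,-.346,.26],tool(-1.81),5,start=s)
```

```text
[0.45224901 0.34861032 0.25514391] 0.44998000005754796 [-0.14957331  0.41083393 -0.79311262  1.76795582  0.32797981  1.09758064
 -1.05226177]
6 rows; end err mm [0. 0. 0.]
[1, -41.4, 4.6, -0.9, 0.0, 0.0, 0.083, 1, -40.9, 8.1, -0.9, 0.001, -0.0, 0.084, 1, -40.0, 11.5, -0.9, 0.0, 0.0, 0.083, 1, -39.0, 14.7, -0.9, 0.0, 0.0, 0.084, 1, -37.6, 18.0, -0.9, 0.001, 0.0, 0.083, 1, -35.9, 21.0, -0.9, 0.0, 0.0, 0.083]
6 rows; end err mm [-0. -0.  0.]
[1, -36.6, 20.0, 0.0, 0.0, 0.0, 0.117, 1, -34.0, 24.0, 0.0, 0.0, 0.0, 0.116, 1, -31.0, 27.9, 0.0, 0.0, 0.0, 0.117, 1, -27.5, 31.3, 0.0, 0.0, 0.0, 0.117, 1, -23.7, 34.3, 0.0, 0.0, 0.0, 0.117, 1, -19.5, 36.8, 0.0, 0.0, 0.0, 0.116]
5 rows; end err mm [0. 0. 0.]
[1, -10.5, 38.0, 0.0, 0.0, -0.0, 0.122, 1, -5.8, 39.0, 0.0, 0.0, -0.0, 0.122, 1, -1.0, 39.3, 0.0, 0.0, -0.0, 0.122, 1, 3.8, 39.2, 0.0, 0.0, -0.0, 0.122, 1, 8.6, 38.5, 0.0, 0.0, -0.0, 0.122]
```

View pics/w6.png

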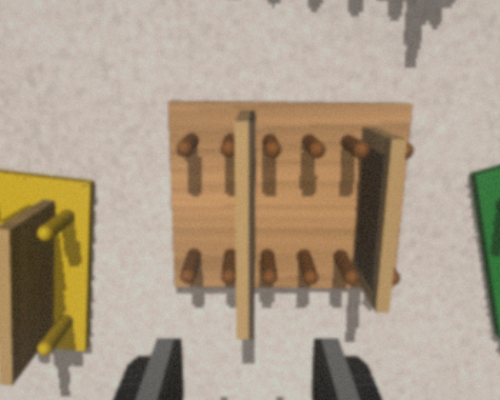

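Plate stands at (245,220) in the crop, between the second and third dowels of both rows, upright in slot -26. On to the key.

>>> {"method": "drive_tool", "body": {
  "series": [0.5, -41.5, 4.5, 0, 0, 0, 0.083, 1, -41, 8, -1, 0, 0, 0.084, 1, -40, 11.5, -1, 0, 0, 0.083, 1, -39, 14.5, -1, 0, 0, 0.084, 1, -37.5, 18, -1, 0, 0, 0.083, 1, -36, 21, -1, 0, 0, 0.083, 1, -36.5, 20, 0, 0, 0, 0.117, 1, -34, 24, 0, 0, 0, 0.116, 1, -31, 28, 0, 0, 0, 0.117, 1, -27.5, 31.5, 0, 0, 0, 0.117, 1, -23.5, 34.5, 0, 0, 0, 0.117, 1, -19.5, 37, 0, 0, 0, 0.116]
}}

```text
t: 12.78
eef_pos: [0.4797, -0.1511, 0.2588]
tool_rot: [-0.001, 0.983, 0.183, 0.0]
contact_force: [1.0, -0.0, 0.1]
gripper_width: 0.997
```

>>> {"method": "drive_tool", "body": {
  "series": [1, -10.5, 38, 0, 0, 0, 0.122, 1, -6, 39, 0, 0, 0, 0.122, 1, -1, 39.5, 0, 0, 0, 0.122, 1, 4, 39, 0, 0, 0, 0.122, 1, 8.5, 38.5, 0, 0, 0, 0.122, 1, 0, 0, 0, 0, 0, 0, 1, 0, 0, 0, 0, 0, 0]
}}

```text
t: 13.65
eef_pos: [0.5002, -0.3448, 0.2587]
tool_rot: [-0.001, 0.993, -0.118, 0.0]
contact_force: [-0.7, 0.2, 0.7]
gripper_width: 0.999
```

Run:
```python
from h import *
o,r=st();print(o['eef_pos'],r.as_matrix().round(3),o['q'],o['t'])
c=cam('wrist');im=cv2.resize(c['pixels'],(800,600),interpolation=cv2.INTER_CUBIC);cv2.imwrite('pics/w7.png',cv2.convertScaleAbs(im,alpha=1.4))
```

```text
[ 0.5002229  -0.34481996  0.25868175] [[ 0.972 -0.235  0.001]
 [-0.235 -0.972  0.002]
 [ 0.    -0.003 -1.   ]] [ 0.65053464  0.37077332 -0.19222649  1.70672293  0.07596053  1.071757
 -1.37348421] 13.65
```

View pics/w7.png

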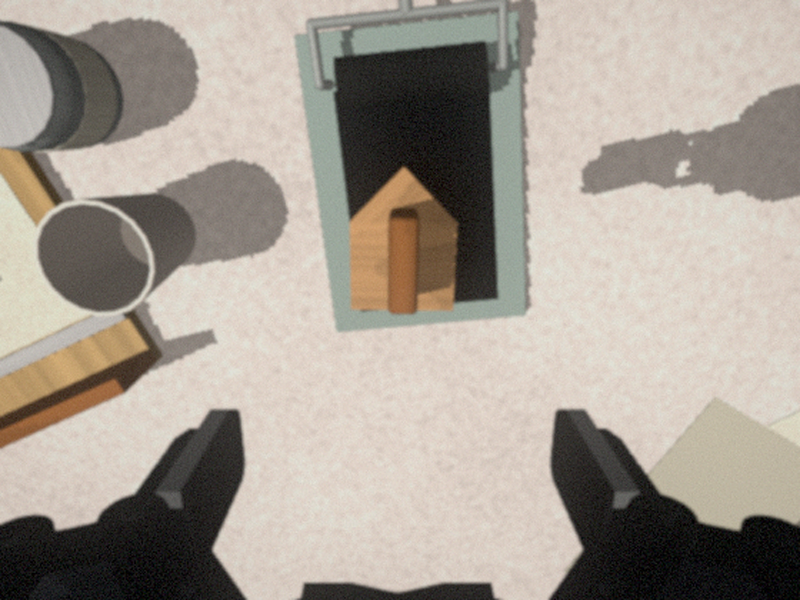

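Block top face: tip (404,167), eaves (350,220)/(458,222), base (351,309)/(454,310). The handle top runs from (403,217) to (402,313).

Run:
```python
from m import *
from p import *
c=ld('wrist')
f=lambda p:(np.array(p,float)+.5)*.7-.5
H=[(.055,0),(.02,.035),(-.04,.035),(-.04,-.035),(.02,-.035)]
print('face',fit(H,ray(c,f([(404,167),(350,220),(351,309),(454,310),(458,222)]),.030)))
print('handle',fit([(.03,.009),(.03,-.009),(-.03,-.009),(-.03,.009)],ray(c,f([(390,217),(416,217),(416,313),(390,313)]),.070)))
```

```text
face (array([ 0.50223029, -0.3486153 ]), np.float64(-0.24823707985628943), array([0.00069263, 0.00071796, 0.00027894, 0.00024438, 0.00024762]))
handle (array([ 0.50265327, -0.34820794]), np.float64(-0.23430180577224893), array([0.00179663, 0.00182674, 0.0014314 , 0.00146136]))
```

Run:
```python
from p import *
s=plan([.5024,-.3485,.062],tool(-1.816),5)
```

```text
5 rows; end err mm [-0.1 -0.   0. ]
[1, 0.5, 0.8, 39.4, -0.0, -0.0, 0.002, 1, 0.6, 0.8, 39.4, -0.001, -0.0, 0.001, 1, 0.5, 0.8, 39.4, -0.0, -0.001, 0.002, 1, 0.6, 0.7, 39.4, -0.001, 0.0, 0.002, 1, 0.5, 0.8, 39.4, -0.0, 0.0, 0.002]
```

>>> {"method": "drive_tool", "body": {
  "series": [1, 1.5, 2, 40, -0.001, 0, 0.004, 1, 1.5, 2, 40, -0.001, 0, 0.004, 1, 0, 0, 40, 0, 0, 0, 1, 0, 0, 40, 0, 0, 0, 1, 0, 0, 30, 0, 0, 0, 1, 0, 0, 0, 0, 0, 0, 1, 0, 0, 0, 0, 0, 0]
}}

```text
t: 14.58
eef_pos: [0.5039, -0.3503, 0.0712]
tool_rot: [0.001, 0.992, -0.122, 0.002]
contact_force: [0.1, -0.6, -0.1]
gripper_width: 1.0
```

Run:
```python
from p import *
s=plan([.5024,-.3485,.061],tool(-1.816),1)
```

```text
1 rows; end err mm [-0.  0.  0.]
[1, -2.0, -1.4, 10.2, 0.001, -0.004, -0.0]
```

>>> {"method": "drive_tool", "body": {
  "series": [1, -2, -1.4, 10, 0.001, -0.004, 0, 1, 0, 0, 0, 0, 0, 0, 0, 0, 0, 0, 0, 0, 0, -0.5, 0, 0, 0, 0, 0, 0, -1, 0, 0, 0, 0, 0, 0, -1, 0, 0, 0, 0, 0, 0, -1, 0, 0, 0, 0, 0, 0, -1, 0, 0, 0, 0, 0, 0],
  "force": 80
}}

```text
t: 15.58
eef_pos: [0.5016, -0.349, 0.0602]
tool_rot: [-0.0, 0.992, -0.123, -0.0]
contact_force: [0.0, -0.2, 2.9]
gripper_width: 0.197
```

Run:
```python
from p import *
o,r=st();print(o['eef_pos'],r.as_matrix().round(4),o['contact_force'],o['gripper_width'])
```

```text
[ 0.50160551 -0.34897233  0.06015773] [[ 9.697e-01 -2.443e-01 -8.000e-04]
 [-2.443e-01 -9.697e-01  3.000e-04]
 [-9.000e-04 -1.000e-04 -1.000e+00]] [ 0.00379716 -0.18761718  2.93474092] 0.19745140938536018
```

Run:
```python
from p import *
o,r=st()
pr=np.array([.578,-.025]);d=np.array([np.cos(.2),np.sin(.2)])
s=plan([.5016,-.349,.215],r,4,jaw=-1)
v=pr-.08*d
s=plan([*v,.215],tool(.2-np.pi/2),9,jaw=-1,start=s)
```

```text
4 rows; end err mm [ 0.  0. -0.]
[-1, -0.0, 0.0, -38.7, 0.0, 0.0, 0.0, -1, -0.1, 0.0, -38.7, 0.0, 0.0, 0.0, -1, -0.0, 0.0, -38.7, 0.0, 0.0, 0.0, -1, -0.0, 0.0, -38.7, 0.0, 0.0, 0.0]
9 rows; end err mm [ 0. -0. -0.]
[-1, -8.6, -33.1, 0.0, -0.0, 0.0, -0.05, -1, -6.9, -33.6, 0.0, -0.0, 0.0, -0.049, -1, -5.3, -33.8, 0.0, -0.0, 0.0, -0.05, -1, -3.5, -34.0, 0.0, -0.0, 0.0, -0.05, -1, -1.9, -34.2, 0.0, -0.0, 0.0, -0.049, -1, -0.2, -34.3, 0.0, -0.0, 0.001, -0.05, -1, 1.5, -34.2, 0.0, -0.0, -0.0, -0.05, -1, 3.3, -34.0, 0.1, -0.0, -0.0, -0.049, -1, 4.9, -33.9, -0.0, -0.0, -0.0, -0.05]
```

>>> {"method": "drive_tool", "body": {
  "series": [-1, 0, 0, -5, 0, 0, 0, -1, 0, 0, -20, 0, 0, 0, -1, 0, 0, -40, 0, 0, 0, -1, 0, 0, -45, 0, 0, 0, -1, 0, 0, -45, 0, 0, 0, -1, 0, 0, 0, 0, 0, 0]
}}

```text
t: 16.32
eef_pos: [0.5038, -0.3501, 0.2205]
tool_rot: [0.002, 0.992, -0.123, 0.003]
contact_force: [0.2, -0.7, -1.0]
gripper_width: 0.197
```

>>> {"method": "drive_tool", "body": {
  "series": [-1, -8.5, -33, 0, 0, 0, -0.05, -1, -7, -33.5, 0, 0, 0, -0.05, -1, -5.5, -34, 0, 0, 0, -0.05, -1, -3.5, -34, 0, 0, 0, -0.05, -1, -2, -34, 0, 0, 0, -0.05, -1, 0, -34.5, 0, 0, 0, -0.05, -1, 1.5, -34, 0, 0, 0, -0.05, -1, 3.5, -34, 0, 0, 0, -0.05, -1, 5, -34, 0, 0, 0, -0.05, -1, 0, 0, 0, 0, 0, 0, -1, 0, 0, 0, 0, 0, 0]
}}

```text
t: 17.7
eef_pos: [0.4992, -0.0407, 0.2151]
tool_rot: [-0.0, 0.995, 0.102, -0.001]
contact_force: [-0.8, -0.7, -1.9]
gripper_width: 0.202
```

Run:
```python
from h import *
o,r=st();print(o['eef_pos'],r.as_matrix().round(4),o['gripper_width'],o['contact_force'],o['torque'])
c=cam('wrist');im=cv2.resize(c['pixels'],(800,600),interpolation=cv2.INTER_CUBIC);cv2.imwrite('pics/w8.png',cv2.convertScaleAbs(im,alpha=1.4))
p=o['eef_pos']
for z in(.0302,.0522): print(z,((proj(c,[p+r.apply([x,y,z]) for x,y in((.0557,0),(.0207,-.035),(.0207,.035))])+.5)/.7-.5).round(1))
```

```text
[ 0.49920727 -0.04071174  0.21512661] [[ 9.793e-01  2.025e-01 -1.300e-03]
 [ 2.025e-01 -9.793e-01  1.000e-04]
 [-1.300e-03 -4.000e-04 -1.000e+00]] 0.2018784028670025 [-0.81247855 -0.74477836 -1.9076382 ] [-0.04363104  0.0152119  -0.026176  ]
0.0302 [[397.7 223.4]
 [280.9 339.9]
 [514.5 339.9]]
0.0522 [[397.7 211.6]
 [294.3 315.5]
 [501.1 315.5]]
```

View pics/w8.png

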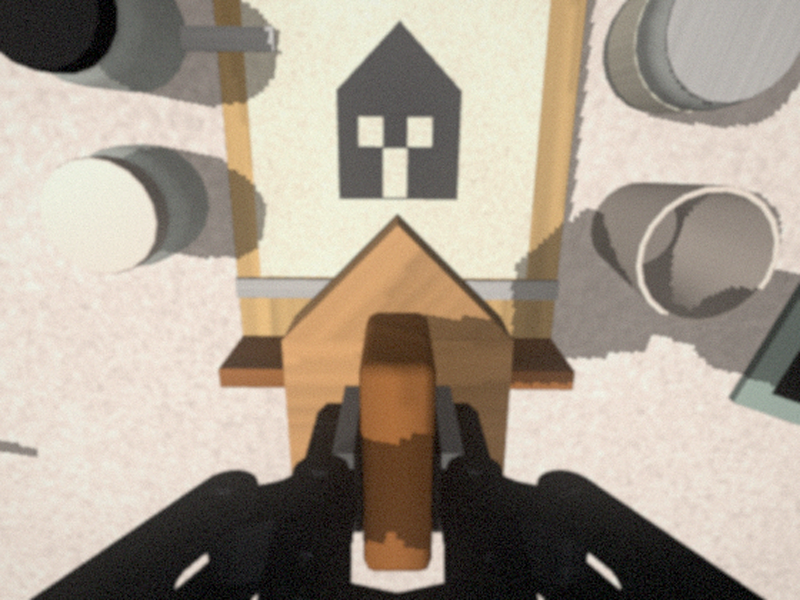

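Print: tip (400,21), eaves (338,92)/(461,93), base (340,198)/(458,199). The block's gable tip is at (397,215) and its eaves at (283,339)/(512,339), all within 2-3 px of where the grasp predicts them.

Run:
```python
from m import *
from p import *
c=ld('wrist')
f=lambda p:(np.array(p,float)+.5)*.7-.5
H=[(.055,0),(.02,.035),(-.04,.035),(-.04,-.035),(.02,-.035)]
t,th,res=fit(H,ray(c,f([(400,21),(338,92),(340,198),(458,199),(461,93)]),.0126));print(t,th,res)
g=t*.6+np.array([.5780,-.0249])*.4;yaw=.2015
tcp=g-.0007*np.array([np.cos(yaw),np.sin(yaw)]);print(tcp)
T=tool(yaw-np.pi/2)
plan([*tcp,.13],T,4,jaw=-1)
```

```text
[ 0.57759325 -0.02544395] 0.19785743510203663 [0.000137   0.0010112  0.0009603  0.00077327 0.00117024]
[ 0.57707011 -0.02536647]
4 rows; end err mm [ 0. -0. -0.]
[-1, 19.9, 0.0, 21.2, -0.0, 0.0, 0.0, -1, 19.9, 0.0, 21.3, -0.0, 0.001, 0.001, -1, 19.9, -0.0, 21.2, -0.0, 0.0, -0.0, -1, 19.9, -0.0, 21.3, -0.0, 0.0, 0.0]
```

>>> {"method": "drive_tool", "body": {
  "series": [-1, 30, 0, 0, 0, 0, 0, -1, 30, 0, 10, 0, 0, 0, -1, 19.5, 0, 30, 0, 0.001, 0.001, -1, 0, 0, 30, 0, 0, 0, -1, 0, 0, 15, 0, 0, 0, -1, 0, 0, 0, 0, 0, 0, -1, 0, 0, 0, 0, 0, 0]
}}

```text
t: 18.62
eef_pos: [0.5778, -0.0251, 0.1312]
tool_rot: [-0.0, 0.995, 0.101, 0.001]
contact_force: [-0.2, 0.4, -1.4]
gripper_width: 0.198
```

Run:
```python
from p import *
o,r=st();print(o['eef_pos'],r.as_matrix().round(4))
plan([.5771,-.0254,.0765],tool(.2-np.pi/2),4,jaw=-1)
```

```text
[ 0.57780249 -0.02505685  0.13119289] [[ 9.797e-01  2.002e-01  1.400e-03]
 [ 2.002e-01 -9.798e-01  6.000e-04]
 [ 1.500e-03 -3.000e-04 -1.000e+00]]
4 rows; end err mm [ 0.  0. -0.]
[-1, -0.2, 0.1, 13.7, -0.0, -0.0, 0.0, -1, -0.2, 0.0, 13.6, -0.0, -0.001, 0.001, -1, -0.2, 0.1, 13.7, -0.0, -0.0, 0.0, -1, -0.2, 0.0, 13.7, -0.0, -0.001, 0.001]
```

>>> {"method": "drive_tool", "body": {
  "series": [-1, -0.7, 0.2, 18, 0, -0.001, 0, -1, 0, 0, 18, 0, 0, 0, -1, 0, 0, 11, 0, 0, 0, -1, 0, 0, 5, 0, 0, 0, -1, 0, 0, 0, 0, 0, 0, -1, 0, 0, 0, 0, 0, 0, -1, 0, 0, 0, 0, 0, 0]
}}

```text
t: 19.5
eef_pos: [0.5768, -0.0251, 0.0785]
tool_rot: [-0.0, 0.995, 0.101, -0.0]
contact_force: [-0.4, -0.5, -1.2]
gripper_width: 0.198
```

Run:
```python
from p import *
o,r=st();print(o['eef_pos'],r.as_matrix().round(4))
plan([.5771,-.0254,.0755],tool(.2-np.pi/2),1,jaw=-1)
c=cam('wrist');s=cam('scene')
a=cv2.resize(c['pixels'],(800,600),interpolation=cv2.INTER_CUBIC)[100:450,150:650]
b=cv2.resize(s['pixels'][180:350,210:350],None,fx=2,fy=2,interpolation=cv2.INTER_CUBIC)
k=np.zeros((350,790,3),np.uint8);k[:,:500]=a;k[:340,510:790]=b
cv2.imwrite('pics/w9.png',cv2.convertScaleAbs(k,alpha=1.4))
p=o['eef_pos'];print(((proj(c,[p+r.apply([x,y,.0522]) for x,y in((.0557,0),(.0207,-.035),(.0207,.035))])+.5)/.7-.5-[150,100]).round(1))
J=tool(.2-np.pi/2)
print(((proj(c,[np.array([.5777,-.0252,.0126])+J.apply([x,y,0]) for x,y in((.055,0),(.02,-.035),(.02,.035))])+.5)/.7-.5-[150,100]).round(1))
```

```text
[ 0.57683563 -0.02509641  0.07854311] [[ 9.796e-01  2.008e-01 -3.000e-04]
 [ 2.008e-01 -9.796e-01  5.000e-04]
 [-2.000e-04 -6.000e-04 -1.000e+00]]
1 rows; end err mm [ 0. -0.  0.]
[-1, 0.2, 0.4, 3.0, -0.001, 0.0, 0.002]
[[247.9 111.7]
 [144.4 215.6]
 [351.3 215.6]]
[[249.1 105.3]
 [152.3 202.4]
 [345.3 202.8]]
```

View pics/w9.png

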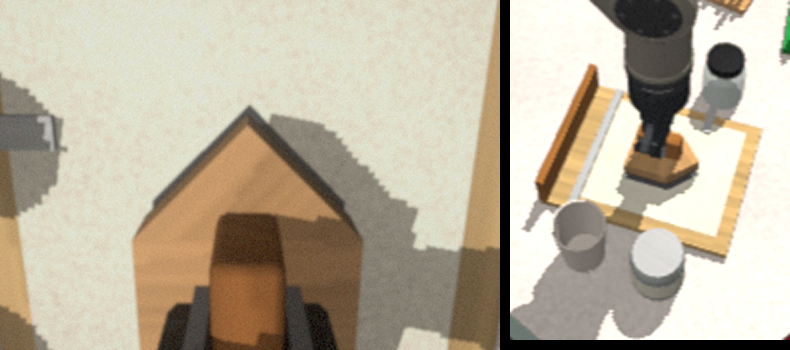

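The printed gable's tip shows just beyond the block at (250,105), where predicted, and its slopes are evenly visible on both sides. The gap is now about 13.7 mm, so a final small trim remains.

>>> {"method": "drive_tool", "body": {
  "series": [-1, 0.2, 0.4, 3, 0, 0, 0, -1, 0, 0, 0, 0, 0, 0, -1, 0, 0, 0, 0, 0, 0, -1, 0, 0, 0, 0, 0, 0, -1, 0, 0, 0, 0, 0, 0]
}}

```text
t: 20.23
eef_pos: [0.5768, -0.0254, 0.0751]
tool_rot: [-0.0, 0.995, 0.101, -0.001]
contact_force: [0.4, -0.5, -1.3]
gripper_width: 0.2
```

Run:
```python
from p import *
o,r=st();print(o['eef_pos'],r.as_matrix().round(4),o['joint_vel'].round(3),o['contact_force'])
plan([.5771,-.0254,.0755],tool(.2-np.pi/2),1,jaw=-1)
c=cam('wrist');s=cam('top')
a=cv2.resize(c['pixels'],(800,600),interpolation=cv2.INTER_CUBIC)[100:450,150:650]
b=cv2.resize(s['pixels'][160:260,170:230],None,fx=3,fy=3);d=cv2.resize(s['pixels'][125:245,265:405],None,fx=2,fy=2)
k=np.zeros((600,790,3),np.uint8);k[:350,:500]=a;k[:300,510:690]=b;k[355:595,510:790]=d
cv2.imwrite('pics/w10.png',cv2.convertScaleAbs(k,alpha=1.4))
```

```text
[ 0.57675009 -0.02539322  0.07507088] [[ 9.796e-01  2.008e-01 -1.200e-03]
 [ 2.008e-01 -9.796e-01  6.000e-04]
 [-1.100e-03 -8.000e-04 -1.000e+00]] [ 0.001  0.     0.001  0.003 -0.     0.001 -0.001] [ 0.35921131 -0.47906889 -1.25610008]
1 rows; end err mm [-0. -0. -0.]
[-1, 0.3, 0.1, -0.4, -0.001, 0.001, 0.002]
```

Final pose is within 0.5 mm of the target; the gap is about 10.3 mm and the arm is still. Handing in.

```bash
python3 -c "
from station import bot
print(bot.hand_in())"
```

```text
the job is handed in; nothing more can be done
None
```

The job is handed in, at about 20 s on the robot's clock. The used plate is in the rack, and the arm is still holding the inked block over the printed house.

- **Plate:** I pinched it at its lean, lifted it clear of the stop and lowered it into the slot at -26 mm of the plain wooden rack. It touched down at about 6.5 N before I opened the fingers. The wrist picture afterwards showed it upright between the dowels.
- **Block:** I gripped it by the handle with 80 N and carried it over the cup with its underside about 16 cm up. It is now held above the print, gable the same way round as the printed one.
- **Position check:** the last reading is within 0.5 mm of my target, with yaw within about 0.003 rad, tilt about 0.001 rad, and the underside about 10.3 mm above the paper. The arm was still and the wrist force was about 1 N.
- **Register check:** in the last wrist picture, 3 mm higher than the final pose, the printed gable tip was within about 1 px of where I predicted it. The two wrist measurements of the print agreed to about 0.7 mm.
- **What disagreed:** the top camera put the print about 3 mm off and the rack about 4–6 mm off from the wrist camera. I relied on the wrist views for the print. For the rack I corrected by sight at the dowels, and the result lay between the two cameras.
- **Not checked:** the final picture, including the last look at the jars and the rack, could not be viewed because the 12-picture limit was reached. The last viewed picture showed the tall jar, cup and tin looking undisturbed. The short jar was last seen in the view before it.

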